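# Seat the pan support of a portable gas stove on its locating pin

### The job

The stove's round pan support has been dropped back on after washing, but it rides cocked on the locating pin. With a fingertip against its prongs push it round, gently and without gripping or lifting it, until the notch in its rim catches on the pin, then press it down over the pin's rubber cheeks so that it is fully home and flat all round. Leave the other things on the bench where they are and finish with the hand clear.

Things in the scene. Friction and masses are not known exactly. Their poses are not given: they have to be found in the camera images.
- support: Loose pan support of dark enamelled metal, 0.24 to 0.42 kg: a flat ring 190 mm across with a 95 mm hole, plate 6 mm thick, four upright prongs on it, one notch in its rim. Four small feet keep the plate's underside 2 mm off the stove. Origin on the ring's axis, level with the underside of the feet; x points to the middle of the notch, z up. 1 to 5 N at a prong turns it.
- support_top (a point): Point of the support on its axis, level with the top of its plate, 8 mm above the underside of the feet (low beads at the plate's two edges look 1 mm higher). The ring lies round the burner cup with 1.5 mm play each way. Riding on the pin it is tilted by about 0.07 rad, and this point is about 6 mm higher than when home.
- prong (a point): Point of the support on the top of one of its four alike radial prongs, 72 mm from the axis, 30.5 mm above the underside of the feet. The prongs stand at 45 (this one), 135, 225 and 315 degrees from the support's x axis, counted to its y. Each is 6 mm thick, spans 52 to 92 mm from the axis and rises from the plate; its top 8 mm runs on inward as a bar to 32 mm from the axis.
- notch (a point): Point of the support in the middle of its rim notch, 93 mm from its axis, level with the underside of the feet. The notch goes right through the plate, opens outwards, is 12.5 mm wide and reaches in to 86.5 mm from the axis. Brought slowly over the pin it drops 4 mm by its own weight (from 12 to about 8 mm above pin) and can turn no further; pressed home, it lies at pin.
- pin (a point): Foot of the locating pin, on the stove's flat top, 93 mm from the burner's axis: a fixed steel pin 8 mm thick, 14 mm high, between two springy bulged rubber cheeks, together 9 mm wide at the top, 14 mm at a height of 9 mm. The rim rides on its top. Pressing the notched side down past the bulge takes 5 to 10 N; it snaps home and is held. A flat steel tab lies just outside the pin.
- burner_axis (a point): Point on the burner's axis on the stove's flat top, 80 mm above the bench: the centre about which the support turns. The round burner cup is 92 mm across and 14 mm high, the burner head on it 76 mm across with its top 18 mm above the stove's top. Axes are the stove's: z up, x towards the locating pin (the back), -x the front with the knob, -y the side with the cartridge lid.
- stove: Portable gas stove, fixed: a grey box 270 mm along its x (135 mm each side of the burner's axis), 335 mm along its y (from -200 to +135 mm), 80 mm high. The flat cartridge lid rises 9 mm above the top from y = -118 to -198 mm. Origin on the bench below the burner's axis; axes as those of burner_axis.
- steamer: Bamboo steamer of two stacked tiers, round, 204 mm across, 127 mm high, loose; origin at the centre of its underside. To be left alone.
- plate: Green melamine plate, 220 mm across, 22 mm high, loose; origin at the centre of its underside. To be left alone.
- spoon: Steel slotted spoon lying along its x axis, 300 mm long and up to 12 mm high, loose: handle from x = -160 mm, round slotted bowl 72 mm across centred at x = +105 mm; origin on the bench below the handle. To be left alone.
- clip_box: Lidded plastic box with spring clips, 200 mm (its x) by 140 mm, 75 mm high, loose; origin at the centre of its underside. To be left alone.
Not all that is in view belongs to the job. Leave any purple look-alike of the support alone.

How it is judged:
At the end, for the whole second after the job is handed in: The pan support stands at rest on the stove with its notch over the locating pin (notch centre within 5 mm of the pin sideways and less than 1.5 mm higher than when home) and flat within 0.012 rad (z of notch in the frame of pin below 0.0015 m and horizontal distance between notch and pin below 0.005 m and angle between support's own z axis and vertical below 0.012 rad and linear speed of support below 0.01 m/s and angular speed of support below 0.05 rad/s); the robot touches nothing.
It fails at once if the pan support is lifted or carried (its middle more than 20 mm above the stove's top, or tipped by more than 0.2 rad) (z of support in the frame of burner_axis above 0.02 m or angle between support's own z axis and vertical above 0.2 rad).
It fails at once if the fingers push, press or squeeze the support with more than 35 N (contact force between the fingers and support above 35 N).
It fails at once if the steamer, plate, slotted spoon or clip box is moved by more than 20 mm (distance of any of steamer, plate, spoon, clip_box from where it was at the start of the episode above 0.02 m).
It also fails if it takes over 72 s, if anything falls off the work surface, if the arm or the gripper's body presses on something with over 40 N, if the wrist force passes 120 N, or if a joint passes its speed limit or range.

### The arm

A 6-joint arm with a two-finger parallel gripper is mounted at the origin on the work surface. World frame = base frame: x ahead of the robot, y to its left, z up, the work surface at z = 0. Lengths are in m, angles in rad, forces in N, time in s.
With the tool pointing down it reaches from about 0.4 to 0.825 m from the base axis. Payload 7 kg.
Tool frame: the origin (TCP) lies midway between the tips of the shut fingers; the grasp point (between the pads) lies hold_point_z behind it (hold_point_z is the distance from the TCP to the grasp point, in m); z points along the fingers, y is the direction in which the jaws open and shut (so a half turn about z gives the same grasp; the last joint's range is limited). The gripper opens to 88 mm and grips with 3 to 60 N. Pads are 19 mm wide; open, the fingers measure 130 mm over their backs; the gripper's body (78 mm by 193 mm) begins 47 mm behind the grasp point.
Start: joints at [-0.862, 0.359, 0.012, 0, -1.224, -0.288], TCP at [0.276, -0.616, 0.227] pointing down, gripper open.
Joint ranges: [-3.07, 3.07], [-1.43, 2.12], [-1.02, 1.25], [-3.03, 1.67], [-3.05, -0], [-3.03, 3.03]. Speed limits (rad/s): [2.39, 2.39, 3.01, 3.14, 3.14, 3.14].

### API

Orientations are given as [roll, pitch, yaw] about the fixed x, y, z axes, in that order (R = Rz(yaw) Ry(pitch) Rx(roll)).
In Python, from station import * gives the robot as it stands. The module is installed in compiled form; this text tells all that it offers.
- The arm moves only by the tool arm_command, never from a script. Its arguments are lists of equal length, an entry for each row: "fingers": the closure, from -1 (fully open) to 1 (shut); "dp": the shift along the world's x, y, z in m, a list of three; "roll": the turn about the world's z in rad. In form: {"fingers": [fingers, ...], "dp": [[x, y, z], ...], "roll": [roll, ...]}. A call has 1 to 8 rows; each row shifts and turns the pose as measured when the row begins; what a row does not reach is not made up. A row lasts 1/10 s, in which the tool goes at most 50 mm and 8.59 degrees, less where a joint would pass 70% of its speed; a pose out of reach is approached as far as the arm can. A call is refused whole if a number of a shift passes 0.05 or a number of a turn 0.15, either way. A call with a gripper value outside its range is refused whole. The fingers move at their own pace and stop on an object; "newtons" is the grip in N (left out, the last holds). Time passes only in rows, so rows that do not move let the fingers close. It gives the time, the measured TCP pose, the force and the opening at its end, in the units of the state.
- get_state(): the state, without advancing time (a new reading comes with each control period).
- grab_frame(name): name is "scene" or "top" or "wrist"; returns the picture (480x640x3 uint8, blue, green, red); there is no depth.
- calibration(name): a dict with "fx", "fy", "cx", "cy" (pixels), "k1" (the pictures are not rectified: a ray, as slopes to the right and down, at radius r is drawn at 1 + k1 r^2 times it, then the intrinsics apply), "R" (3x3) and "t" (3): a world point X has camera coordinates R X + t; the wrist camera has in their place "hand_eye" (4x4, takes a point from camera to tool coordinates, whose origin is the TCP and whose axes are the flange's). Camera axes: x right, y down, z forward; pixel columns grow to the right and rows downward; lengths in m; the calibration is good to about 2 mm. A picture is of the moment at which its call begins: read the wrist's pose just before it. calibration takes no time and is no camera call.
- job_done(): hands the job in, once; it reports no verdict.
The state is a dict: "t": time; "q": joint angles; "qd": joint speeds; "joint_efforts": joint torques, N m; "eef_pos": TCP position; "ee_rot": TCP orientation; "force": force on the tool from outside, world axes, zero at the start; "moment": the same for the moment, N m; "width": finger opening in m.
Only numpy, scipy, OpenCV 4.12 (cv2) and the standard library are available. Lean on these libraries where they do the work, as an engineer would, in place of code of your own. Each camera call takes 0.05 s, during which the arm holds its last target.

## Working session

There is one attempt and no reset: what is moved stays moved. The work goes in short steps, Python scripts to look and compute and a tool call to move; the robot and the scene stay as the last step left them, time stands still between calls to the robot, and variables do not carry over. Pictures are saved under pics/ and viewed, and the job is handed in when it is done.

Besides the shell and the picture viewer there is one more tool, called after "Call:" as name(argument=value, ...) on one line, values as JSON. arm_command: Moves the arm, as the interface text tells. Its arguments: {"type":"object","properties":{"fingers":{"type":"array"},"dp":{"type":"array"},"roll":{"type":"array"},"newtons":{"type":"number"}},"required":["fingers","dp","roll"]}

```bash
mkdir -p pics
python3 - <<'E'
from station import *
import cv2
print(get_state())
for n in("scene","top","wrist"):
    cv2.imwrite(f"pics/{n}0.png",grab_frame(n)); print(n,calibration(n))
E
```

```text
{'t': 0.0, 'q': array([-8.61893335e-01,  3.59417777e-01,  1.10314060e-02, -3.21241159e-04,
       -1.22411849e+00, -2.88107928e-01]), 'qd': array([ 3.08390769e-04,  5.74230140e-04, -1.53992929e-04, -4.07361618e-04,
       -9.70905595e-04,  8.54519142e-05]), 'joint_efforts': array([-2.27573255e-04, -5.82712948e+01,  2.93055761e+01,  6.99759588e+00,
        6.57204859e-03, -1.75033047e-04]), 'eef_pos': array([ 0.27548711, -0.61566923,  0.22559599]), 'ee_rot': array([ 3.13986873e+00, -1.95966989e-04, -2.72090683e+00]), 'force': array([0.09932927, 0.5658183 , 0.21915395]), 'moment': array([-0.02276553,  0.00704417, -0.03769146]), 'width': 0.08782490383055812}
scene {'fx': 535.5646911569173, 'fy': 535.5646911569173, 'cx': 316.34068807053893, 'cy': 243.19639685973766, 'k1': -0.018829015821247914, 'R': array([[-0.11255591,  0.99363904,  0.00355227],
       [ 0.82976262,  0.09595813, -0.54980545],
       [-0.54664903, -0.05893631, -0.83528519]]), 't': array([ 0.02884543, -0.32053914,  1.74308118])}
top {'fx': 473.9148044982617, 'fy': 473.9148044982617, 'cx': 320.8560750082492, 'cy': 242.8879376090666, 'k1': -0.06063278575752217, 'R': array([[-0.01994995, -0.99977285,  0.00750003],
       [-0.98630553,  0.01845174, -0.16389305],
       [ 0.16371744, -0.01066698, -0.9864496 ]]), 't': array([6.38130315e-04, 4.48605432e-01, 1.42501987e+00])}
wrist {'fx': 349.45202142585833, 'fy': 349.45202142585833, 'cx': 323.2160698497524, 'cy': 241.21272367751786, 'k1': 0.023383908688477457, 'hand_eye': array([[ 4.76206039e-04, -9.69978843e-01, -2.43188850e-01,
         6.50810675e-02],
       [ 9.99999829e-01,  3.79305471e-04,  4.45282238e-04,
        -1.27868953e-03],
       [-3.39671489e-04, -2.43189021e-01,  9.69978858e-01,
        -1.58427356e-01],
       [ 0.00000000e+00,  0.00000000e+00,  0.00000000e+00,
         1.00000000e+00]])}
```

View pics/scene0.png

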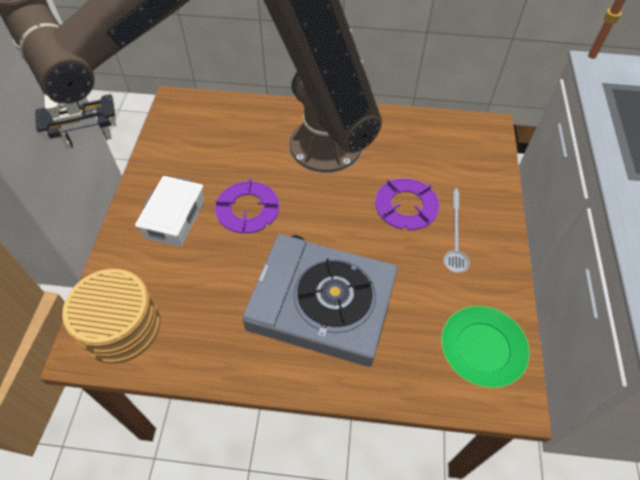

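View pics/top0.png

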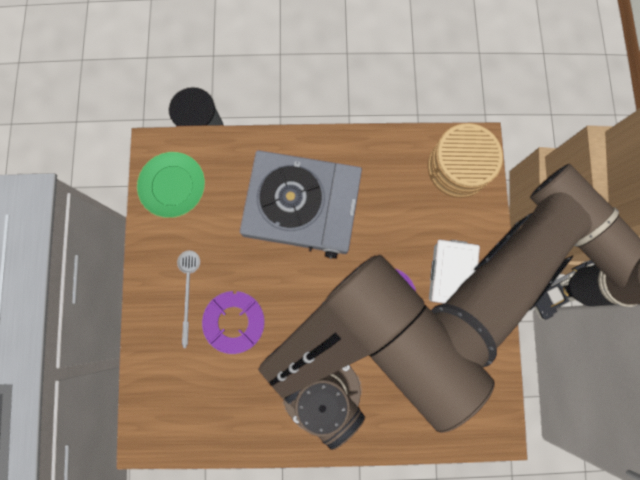

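View pics/wrist0.png

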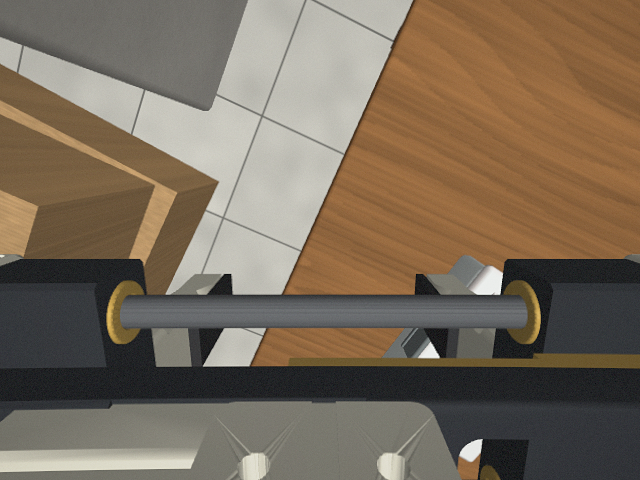

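The dark support is on the stove at about (290,196) in top and (335,293) in scene. The purple rings at (233,322) and (390,280) in top are the look-alikes and are off the stove. I'll enlarge the dark one to confirm.

Run:
```python
import cv2
a=cv2.imread("pics/top0.png")[140:265,235:370]
cv2.imwrite("pics/top0c.png",cv2.resize(a,None,fx=4.7,fy=4.7,interpolation=cv2.INTER_CUBIC))
a=cv2.imread("pics/scene0.png")[230:365,240:400]
cv2.imwrite("pics/scene0c.png",cv2.resize(a,None,fx=4.4,fy=4.4,interpolation=cv2.INTER_CUBIC))
```

```text
(no output)
```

View pics/top0c.png

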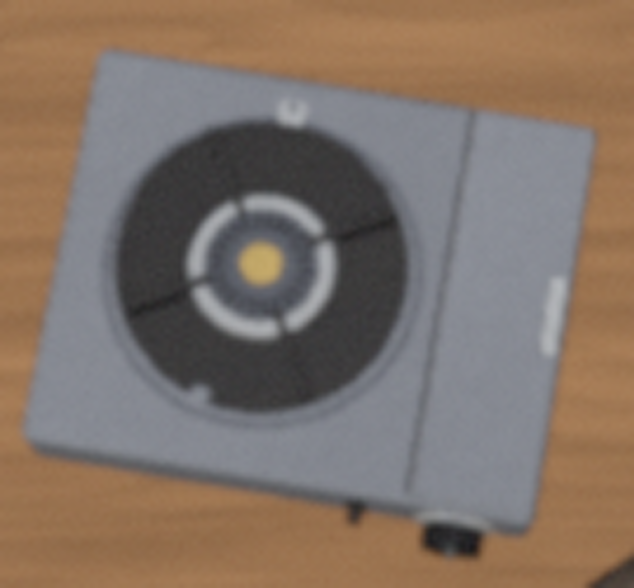

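View pics/scene0c.png

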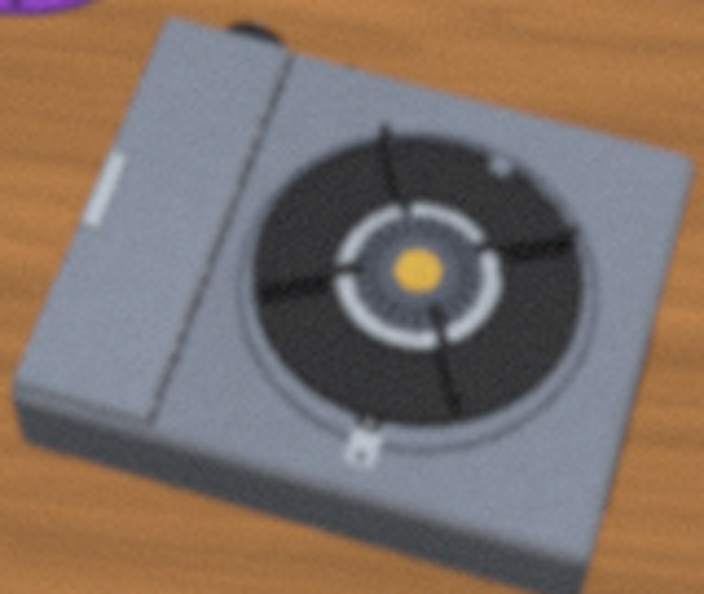

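```bash
cat > h.py <<'E'
from station import *
import numpy as np, cv2
def cam(name,st=None):
    c=calibration(name); K=np.array([[c['fx'],0,c['cx']],[0,c['fy'],c['cy']],[0,0,1]]); D=np.array([c['k1'],0,0,0,0.])
    if 'R' in c: R,t=np.array(c['R']),np.array(c['t'])
    else:
        from scipy.spatial.transform import Rotation as Ro
        T=np.eye(4);T[:3,:3]=Ro.from_euler('xyz',st['ee_rot']).as_matrix();T[:3,3]=st['eef_pos']
        M=np.linalg.inv(T@np.array(c['hand_eye']));R,t=M[:3,:3],M[:3,3]
    return K,D,R,t
def back(C,px,z):
    K,D,R,t=C
    u=cv2.undistortPoints(np.array([[px]],float),K,D)[0,0]
    d=R.T@np.array([u[0],u[1],1]);o=-R.T@t
    return o+d*(z-o[2])/d[2]
def proj(C,X):
    K,D,R,t=C
    return cv2.projectPoints(np.array(X,float).reshape(-1,3),cv2.Rodrigues(R)[0],t,K,D)[0][:,0]
E
python3 - <<'E'
from h import *
C=cam('top');S=cam('scene')
f=lambda x,y:(235+x/4.7-.4,140+y/4.7-.4)
g=lambda x,y:(240+x/4.4-.4,230+y/4.4-.4)
for n,p,z in[('TL',(103,50),.08),('TR',(596,130),.089),('BR',(530,525),.089),('BL',(28,440),.08),('head',(261,264),.098),('notch',(200,393),.09),('tab',(292,112),.082),('prongA r',(395,220),.113),('prong b l',(128,314),.113),('lidline t',(471,110),.08),('lidline b',(407,490),.08)]:
    print(n,back(C,f(*p),z).round(4))
for n,p,z in[('head',(418,270),.098),('notch',(502,166),.09),('tab',(363,447),.081),('TR',(170,18),.089),('TL',(692,160),.08),('BL',(583,560),.08),('BR',(15,380),.089),('pinblk',(369,422),.09)]:
    print('scene',n,back(S,g(*p),z).round(4))
E
```

```text
TL [0.7363 0.1861 0.08  ]
TR [ 0.6724 -0.1364  0.089 ]
BR [ 0.4131 -0.0856  0.089 ]
BL [0.4754 0.2331 0.08  ]
head [0.5837 0.0821 0.098 ]
notch [0.5018 0.1221 0.09  ]
tab [0.6904 0.0618 0.082 ]
prongA r [ 0.6069 -0.004   0.113 ]
prong b l [0.5487 0.1654 0.113 ]
lidline t [ 0.6904 -0.0556  0.08  ]
lidline b [ 0.4384 -0.0085  0.08  ]
scene head [0.5853 0.0828 0.098 ]
scene notch [0.5066 0.1252 0.09  ]
scene tab [0.6893 0.0628 0.081 ]
scene TR [ 0.4242 -0.0845  0.089 ]
scene TL [0.4835 0.2371 0.08  ]
scene BL [0.7405 0.1868 0.08  ]
scene BR [ 0.6749 -0.1332  0.089 ]
scene pinblk [0.6781 0.0648 0.09  ]
```

Call:
arm_command(fingers=[-1, -1, -1, -1, -1, -1, -1, -1], dp=[[0.02, 0.043, 0], [0.02, 0.043, 0], [0.02, 0.043, 0], [0.02, 0.043, 0], [0.02, 0.043, 0], [0.02, 0.043, 0], [0.02, 0.043, 0], [0.02, 0.043, 0]], roll=[0.14, 0.14, 0.14, 0.14, 0.14, 0.14, 0.14, 0.14])

```text
t: 0.95
eef_pos: [0.4349, -0.2631, 0.2215]
ee_rot: [3.135, -0.001, -1.568]
force: [0.3, -0.2, 0.6]
width: 0.0879
```

```bash
python3 -c "
from station import *
print(get_state())
try: print(hold_point_z)
except Exception as e: print(e)"
```

```text
{'t': 0.95, 'q': array([-0.15555779,  0.08940216, -0.35403607,  0.00231765, -1.13339835,
        0.15693438]), 'qd': array([ 1.01576654, -0.13511072, -0.15373226,  0.00696888,  0.02552231,
        0.43958978]), 'joint_efforts': array([ -7.24163622, -36.63323164,  27.4713546 ,   6.46747559,
        -0.21246957,  -0.7256327 ]), 'eef_pos': array([ 0.43486343, -0.26314447,  0.22145913]), 'ee_rot': array([ 3.13529841e+00, -1.12356617e-03, -1.56842815e+00]), 'force': array([ 0.3430019 , -0.20148546,  0.61367208]), 'moment': array([-0.0484961 , -0.10223214,  0.00783951]), 'width': 0.08788614455369098}
0.0188
```

Call:
arm_command(fingers=[-1, -1, -1, -1, -1, -1, -1, -1], dp=[[0.018, 0.042, 0.005], [0.018, 0.042, 0.005], [0.018, 0.042, 0.005], [0.018, 0.042, 0.005], [0.018, 0.042, 0], [0.018, 0.042, 0], [0.018, 0.042, 0], [0.018, 0.042, 0]], roll=[0.14, 0.14, 0.14, 0.14, 0.14, 0.14, 0.14, 0.14])

```text
t: 1.75
eef_pos: [0.581, 0.0891, 0.2431]
ee_rot: [3.137, -0.002, -0.398]
force: [1.5, -0.4, -0.1]
width: 0.0874
```

Call:
arm_command(fingers=[-1], dp=[[0, 0, 0]], roll=[0])

```text
t: 1.85
eef_pos: [0.5825, 0.0935, 0.242]
ee_rot: [3.137, -0.001, -0.39]
force: [-0.4, 0.6, -0.3]
width: 0.0876
```

Run:
```python
from h import *
s=get_state();im=grab_frame('wrist');np.save('w1.npy',dict(s));cv2.imwrite('pics/w1.png',im)
print(s['eef_pos'],s['ee_rot'])
C=cam('wrist',s)
for p in([.5845,.0825,.098],[.676,.0655,.08]):print(proj(C,p))
```

```text
[0.58246185 0.09347187 0.24202135] [ 3.13670906e+00 -1.44407316e-03 -3.89702233e-01]
[[332.04699327 223.74591468]]
[[310.16121733 116.2672791 ]]
```

View pics/w1.png

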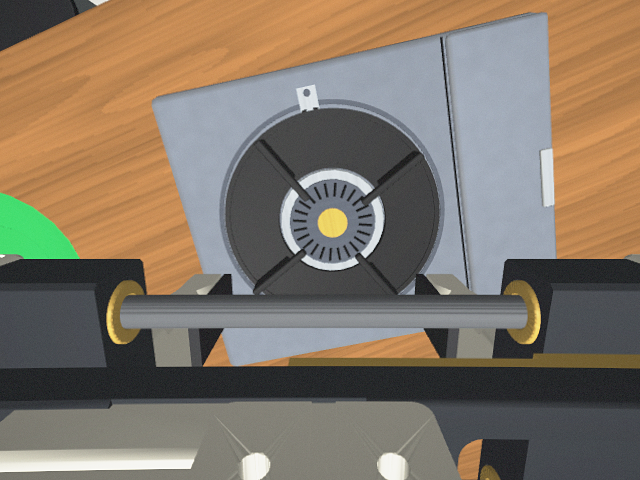

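The wrist view shows the yellow burner centre at (333,222) against a predicted (332,224). The tab is at (307,97), with prong ends at (262,142) and (419,154), so the axis is confirmed.

Run:
```python
from h import *
s=np.load('w1.npy',allow_pickle=True).item();C=cam('wrist',s)
a=back(C,(333,222),.098);print(a)
for p,z in(((262,142),.12),((419,154),.118),((259,290),.113),((393,292),.111),((307,93),.081)):
    X=back(C,p,z);d=(X-a)[:2];print(X.round(4),np.hypot(*d).round(4),np.degrees(np.arctan2(d[1],d[0])).round(1))
```

```text
[0.58563205 0.08113924 0.098     ]
[0.6687 0.1074 0.12  ] 0.0872 17.6
[ 0.614  -0.0022  0.118 ] 0.088 -71.2
[0.5569 0.1632 0.113 ] 0.0869 109.3
[0.5094 0.055  0.111 ] 0.0806 -161.1
[0.694  0.0608 0.081 ] 0.1103 -10.6
```

Call:
arm_command(fingers=[-1, -1, -1, -1, -1, -1], dp=[[0.0025, -0.0115, -0.03], [0, 0, -0.03], [0, 0, -0.03], [0, 0, -0.02], [0, 0, -0.01], [0, 0, 0]], roll=[-0.08, 0, 0, 0, 0, 0])

```text
t: 2.5
eef_pos: [0.5819, 0.076, 0.1191]
ee_rot: [3.136, -0.001, -0.486]
force: [-0.8, 0.7, 0.3]
width: 0.0874
```

Call:
arm_command(fingers=[-1, -1, -1], dp=[[0.003, 0.006, -0.005], [0, 0, 0], [0, 0, 0]], roll=[0, 0, 0])

```text
t: 2.8
eef_pos: [0.5866, 0.0822, 0.1164]
ee_rot: [3.139, -0.004, -0.487]
force: [0.9, -0.4, 0.2]
width: 0.0875
```

Call:
arm_command(fingers=[-1, -1, -1], dp=[[-0.001, 0, -0.008], [0, 0, -0.004], [0, 0, 0]], roll=[0, 0, 0])

```text
t: 3.1
eef_pos: [0.5863, 0.0828, 0.1051]
ee_rot: [3.141, -0.006, -0.487]
force: [-0.6, 0.7, 0.4]
width: 0.0874
```

Call:
arm_command(fingers=[-1, -1, -1, -1, -1, -1, -1, -1], dp=[[-0.001, -0.001, -0.001], [0, 0, 0], [0, 0, 0], [0, 0, 0], [0, 0, 0], [0, 0, 0], [0, 0, 0], [0, 0, 0]], roll=[-0.06, -0.06, -0.06, -0.06, -0.06, -0.06, -0.06, -0.06])

```text
t: 3.9
eef_pos: [0.5849, 0.0821, 0.104]
ee_rot: [3.141, -0.005, -0.984]
force: [-4.7, 6.1, 2.4]
width: 0.0875
```

Call:
arm_command(fingers=[-1, -1, -1, -1], dp=[[0, 0, 0], [0, 0, 0], [0, 0, 0], [0, 0, 0]], roll=[-0.05, -0.05, -0.05, -0.05])

```text
t: 4.3
eef_pos: [0.5847, 0.083, 0.1043]
ee_rot: [3.141, -0.005, -1.191]
force: [0.2, 0.4, -0.1]
width: 0.0878
```

```bash
python3 -c "
from h import *
s=get_state();print(s['eef_pos'],s['ee_rot'],s['force'],s['moment'])
im=grab_frame('wrist');cv2.imwrite('pics/w2.png',im)"
```

```text
[0.58469623 0.08301586 0.10426745] [ 3.14143184 -0.00494988 -1.19069739] [ 0.17351558  0.36795826 -0.14992559] [0.26372858 0.05497701 0.18535103]
```

View pics/w2.png

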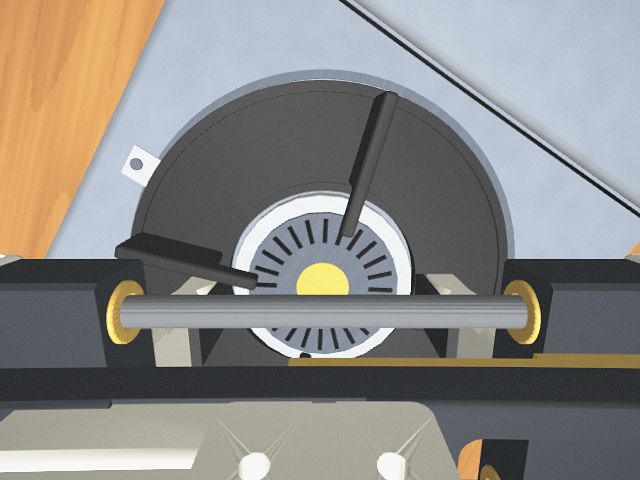

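Call:
arm_command(fingers=[-1, -1, -1, -1, -1, -1, -1, -1], dp=[[0, -0.001, 0], [0, 0, 0], [0, 0, 0], [0, 0, 0], [0, 0, 0], [0, 0, 0], [0, 0, 0], [0, 0, 0]], roll=[-0.06, -0.06, -0.06, -0.06, -0.06, -0.06, -0.06, -0.06])

```text
t: 5.15
eef_pos: [0.585, 0.0835, 0.1048]
ee_rot: [-3.14, -0.004, -1.68]
force: [-0.4, -0.5, -1.9]
width: 0.0875
```

Call:
arm_command(fingers=[-1, -1, -1, -1, -1, -1, -1, -1], dp=[[0, 0, 0], [0, 0, 0], [0, 0, 0], [0, 0, 0], [0, 0, 0], [0, 0, 0], [0, 0, 0], [0, 0, 0]], roll=[-0.06, -0.06, -0.06, -0.06, -0.06, -0.06, -0.06, -0.06])

```text
t: 5.95
eef_pos: [0.5834, 0.0825, 0.1043]
ee_rot: [3.141, -0.008, -2.169]
force: [-0.8, 0.4, 1.0]
width: 0.0877
```

Call:
arm_command(fingers=[-1, -1, -1, -1, -1, -1, -1, -1], dp=[[0.001, 0, 0], [0, 0, 0], [0, 0, 0], [0, 0, 0], [0, 0, 0], [0, 0, 0], [0, 0, 0], [0, 0, 0]], roll=[-0.06, -0.06, -0.06, -0.06, -0.06, -0.06, -0.06, -0.06])

```text
t: 6.75
eef_pos: [0.5831, 0.0824, 0.1047]
ee_rot: [3.14, -0.01, -2.656]
force: [-2.1, 0.8, 0.6]
width: 0.0872
```

Call:
arm_command(fingers=[-1, -1, -1, -1, -1, -1, -1, -1], dp=[[0, 0, 0], [0, 0, 0], [0, 0, 0], [0, 0, 0], [0, 0, 0], [0, 0, 0], [0, 0, 0], [0, 0, 0]], roll=[-0.06, -0.06, -0.06, -0.06, -0.06, -0.06, -0.06, -0.06])

```text
t: 7.55
eef_pos: [0.5827, 0.0837, 0.1055]
ee_rot: [3.139, -0.009, 3.139]
force: [-1.5, 0.4, 1.6]
width: 0.0882
```

```bash
python3 -c "
from h import *
s=get_state();print(s['eef_pos'],s['ee_rot'],s['force'],s['moment'],s['q'])
im=grab_frame('wrist');cv2.imwrite('pics/w3.png',im);im=grab_frame('scene')[230:365,240:400];cv2.imwrite('pics/s3.png',cv2.resize(im,None,fx=4.4,fy=4.4,interpolation=2))"
```

```text
[0.58269811 0.08365747 0.10546821] [ 3.13926346 -0.00949588  3.13946371] [-1.47544964  0.43375022  1.63615033] [0.39447061 0.27122886 0.28821903] [ 0.47012033  0.32881869 -0.32904643 -0.00803438 -0.92034384 -2.03816775]
```

View pics/w3.png

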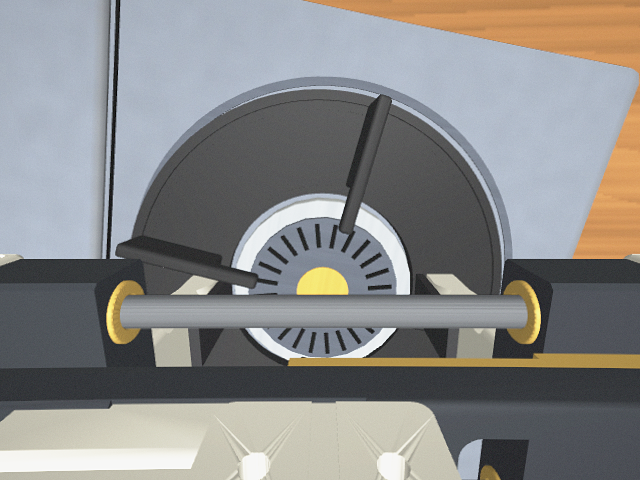

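View pics/s3.png

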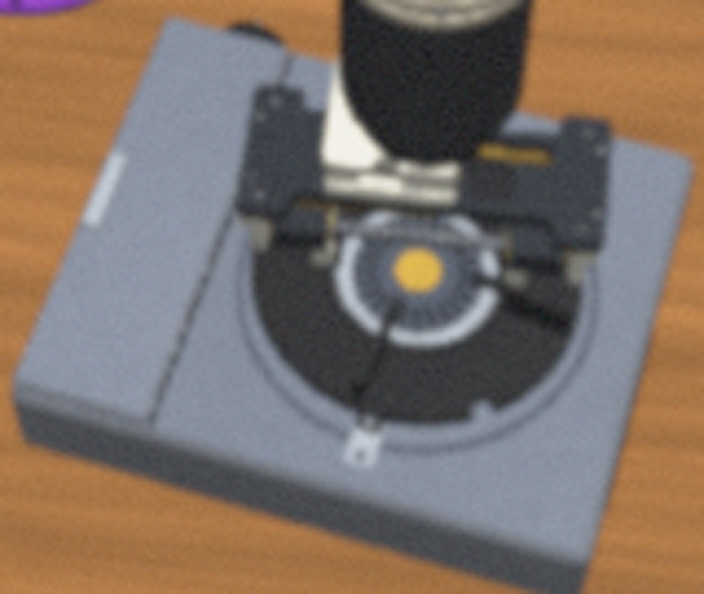

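Call:
arm_command(fingers=[-1, -1, -1, -1, -1, -1, -1, -1], dp=[[0.001, -0.001, -0.001], [0.001, 0, 0], [0, 0, 0], [0, 0, 0], [0, 0, 0], [0, 0, 0], [0, 0, 0], [0, 0, 0]], roll=[-0.05, -0.05, -0.05, -0.05, -0.05, -0.05, -0.05, -0.05])

```text
t: 8.45
eef_pos: [0.5846, 0.0836, 0.1064]
ee_rot: [3.139, -0.009, 2.753]
force: [-1.3, -0.3, 1.5]
width: 0.0876
```

Call:
arm_command(fingers=[-1, -1, -1, -1, -1, -1, -1, -1], dp=[[0, 0, 0], [0, 0, 0], [0, 0, 0], [0, 0, 0], [0, 0, 0], [0, 0, 0], [0, 0, 0], [0, 0, 0]], roll=[-0.02, -0.02, -0.02, -0.02, -0.02, -0.02, -0.02, -0.02])

```text
t: 9.25
eef_pos: [0.585, 0.084, 0.107]
ee_rot: [3.138, -0.008, 2.589]
force: [-1.3, 2.0, 0.7]
width: 0.0878
```

```bash
cat > look.py <<'E'
from h import *
import sys
s=get_state();print(s['t'],s['eef_pos'],s['ee_rot'],s['force'],s['moment'],s['q'][5])
im=grab_frame('scene')[280:350,280:390];cv2.imwrite('pics/%s.png'%sys.argv[1],cv2.resize(im,None,fx=6.5,fy=6.5,interpolation=2))
E
python3 look.py s4
```

```text
9.25 [0.58501961 0.08404503 0.10698884] [ 3.137646   -0.00776612  2.58909648] [-1.2773641   1.96469819  0.68266389] [0.43943322 0.25593997 0.34317643] -2.58397414133985
```

View pics/s4.png

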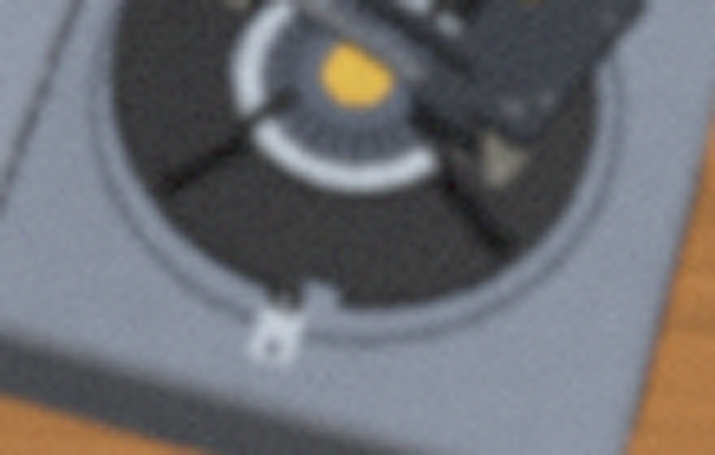

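Call:
arm_command(fingers=[-1, -1, -1, -1, -1, -1], dp=[[0, -0.001, -0.003], [0, 0, 0], [0, 0, 0], [0, 0, 0], [0, 0, 0], [0, 0, 0]], roll=[-0.015, -0.015, -0.015, -0.015, -0.015, -0.015])

```text
t: 9.9
eef_pos: [0.5849, 0.0832, 0.1043]
ee_rot: [3.137, -0.008, 2.492]
force: [-1.2, 1.7, 1.7]
width: 0.0876
```

```bash
python3 look.py s5
```

```text
9.9 [0.58489215 0.0832087  0.10432303] [ 3.13726313 -0.0077069   2.49173995] [-1.20099767  1.74016014  1.68949037] [0.42482533 0.27755809 0.29948778] -2.6797963789071706
```

View pics/s5.png

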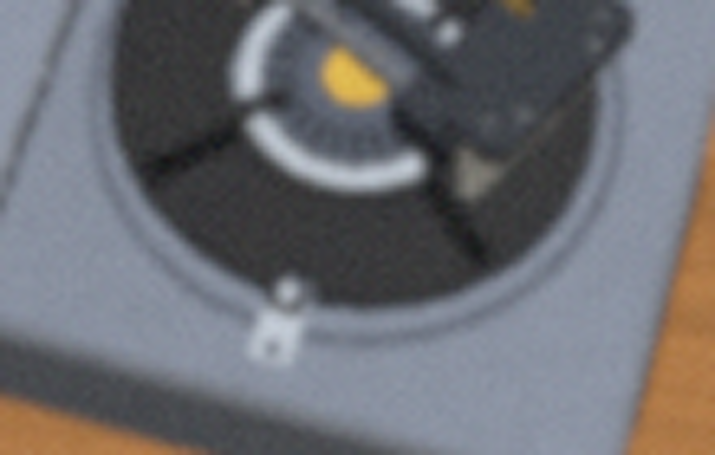

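Call:
arm_command(fingers=[-1, -1, -1, -1], dp=[[0, 0, 0], [0, 0, 0], [0, 0, 0], [0, 0, 0]], roll=[-0.01, -0.01, -0.01, 0])

```text
t: 10.35
eef_pos: [0.5852, 0.0826, 0.104]
ee_rot: [3.138, -0.007, 2.458]
force: [-0.6, 0.6, 1.2]
width: 0.0875
```

```bash
python3 look.py s6
```

```text
10.35 [0.58522969 0.08260322 0.10403996] [ 3.13788976 -0.00718463  2.45759008] [-0.64288685  0.58563718  1.19544926] [0.19068078 0.24735691 0.3391574 ] -2.7137937859965415
```

View pics/s6.png

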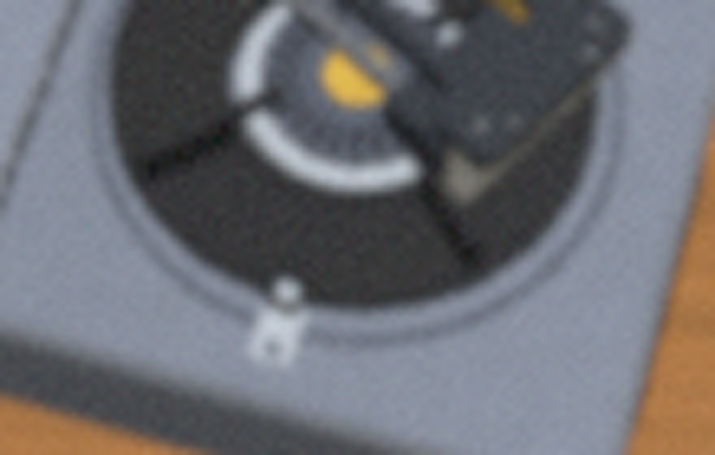

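Call:
arm_command(fingers=[-1, -1, -1], dp=[[0, 0, 0], [0, 0, 0], [0, 0, 0]], roll=[-0.01, -0.01, -0.01])

```text
t: 10.7
eef_pos: [0.5854, 0.0838, 0.1041]
ee_rot: [3.136, -0.007, 2.427]
force: [-0.7, 3.9, 1.3]
width: 0.0878
```

```bash
python3 look.py s7
```

```text
10.7 [0.5854019  0.08378291 0.10412823] [ 3.13647031 -0.00747858  2.42731829] [-0.70013375  3.91427567  1.26902937] [1.237531   0.2807518  0.64191583] -2.7446518539771474
```

View pics/s7.png

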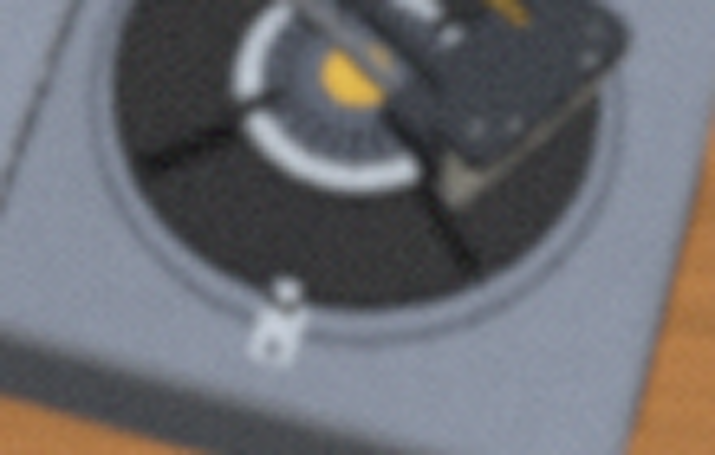

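The turning moment doubled, from 0.3 to 0.64 N m, and the prongs stopped moving, so the notch has caught. I'm backing off, lifting and turning so the wrist camera can see.

Call:
arm_command(fingers=[-1, -1, -1, -1, -1, -1, -1, -1], dp=[[0, -0.001, 0], [0, 0, 0], [0, 0, 0], [0, 0, 0], [0, 0, 0.02], [0, 0, 0.04], [0, 0, 0.04], [0, 0, 0.03]], roll=[0.05, 0.08, 0.08, 0.05, 0, 0, 0, 0])

```text
t: 11.55
eef_pos: [0.5799, 0.0787, 0.2309]
ee_rot: [-3.134, -0.018, 2.688]
force: [1.4, 0.1, -0.2]
width: 0.088
```

```bash
python3 -c "
from h import *
s=get_state();print(s['eef_pos'],s['ee_rot'],s['force'],s['moment'])
im=grab_frame('scene')[280:350,280:390];cv2.imwrite('pics/s8.png',cv2.resize(im,None,fx=6.5,fy=6.5,interpolation=2))"
```

```text
[0.57987832 0.07866815 0.23086496] [-3.13395625 -0.01814422  2.68776474] [ 1.4085101   0.11834393 -0.17743006] [-0.01533526 -0.25822422  0.04038962]
```

View pics/s8.png

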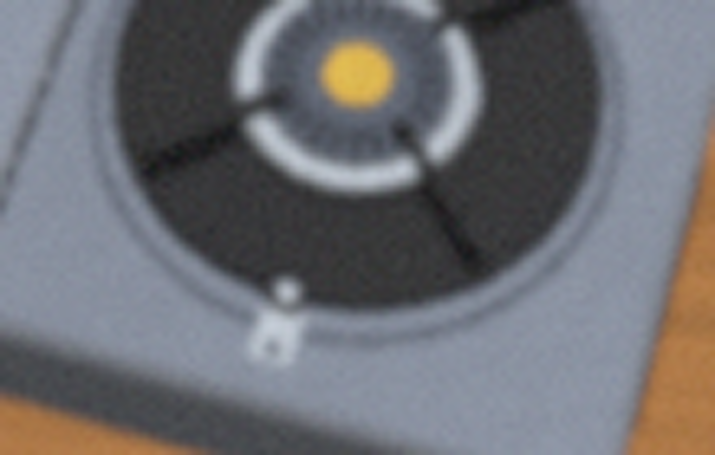

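Call:
arm_command(fingers=[1, 1, 1, 1, 1, 1, 1, 1], dp=[[0, 0, 0], [0, 0, 0], [0, 0, 0], [0, 0, 0], [0, 0, 0], [0, 0, 0], [0, 0, 0], [0, 0, 0]], roll=[0.142, 0.142, 0.142, 0.142, 0.142, 0.142, 0.142, 0.142], newtons=10)

```text
t: 12.4
eef_pos: [0.5815, 0.0758, 0.2367]
ee_rot: [-3.14, -0.013, -2.426]
force: [0.5, -0.7, 0.1]
width: 0.029
```

Call:
arm_command(fingers=[1, 1, 1, 1, 1, 1, 1, 1], dp=[[0, 0, 0], [0, 0, 0], [0, 0, 0], [0, 0, 0], [0, 0, 0], [0, 0, 0], [0, 0, 0], [0, 0, 0]], roll=[0.142, 0.142, 0.142, 0.142, 0.142, 0.142, 0.142, 0.142])

```text
t: 13.2
eef_pos: [0.5792, 0.0721, 0.2324]
ee_rot: [3.137, -0.017, -1.251]
force: [-0.3, -0.2, -0.7]
width: 0.0005
```

Call:
arm_command(fingers=[1, 1, 1, 1, 1, 1, 1, 1], dp=[[0, 0, 0], [0, 0, 0], [0, 0, 0], [0, 0, 0], [0, 0, 0], [0, 0, 0], [0, 0, 0], [0, 0, 0]], roll=[0.142, 0.142, 0.142, 0.142, 0.142, 0.142, 0.142, 0])

```text
t: 14.0
eef_pos: [0.5767, 0.0685, 0.2284]
ee_rot: [3.131, -0.014, -0.222]
force: [0.1, 0.1, -0.0]
width: 0.0003
```

Run:
```python
from h import *
s=get_state();print(s)
im=grab_frame('wrist');cv2.imwrite('pics/w9.png',im);np.save('w9.npy',dict(s))
C=cam('wrist',s)
print(proj(C,[[.585,.082,.098],[.6765,.065,.08],[.6765,.065,.094]]))
```

```text
{'t': 14.0, 'q': array([ 0.46637938,  0.19734211, -0.21448647,  0.01852481, -1.15447037,
        0.87501307]), 'qd': array([-0.00398992,  0.00459287, -0.00725645,  0.00138995, -0.00123312,
       -0.1144593 ]), 'joint_efforts': array([  0.08730851, -44.96580005,  28.74346554,   6.79723039,
         0.13374934,   2.05079488]), 'eef_pos': array([0.57674071, 0.06847593, 0.22842418]), 'ee_rot': array([ 3.13140425, -0.01428439, -0.22187755]), 'force': array([ 0.1047604 ,  0.12614769, -0.01403257]), 'moment': array([ 0.03246541,  0.25794107, -0.03743754]), 'width': 0.00029677268514687993}
[[302.68165984 229.79700172]
 [297.88814446 115.75735939]
 [296.82164739 113.65489876]]
```

View pics/w9.png

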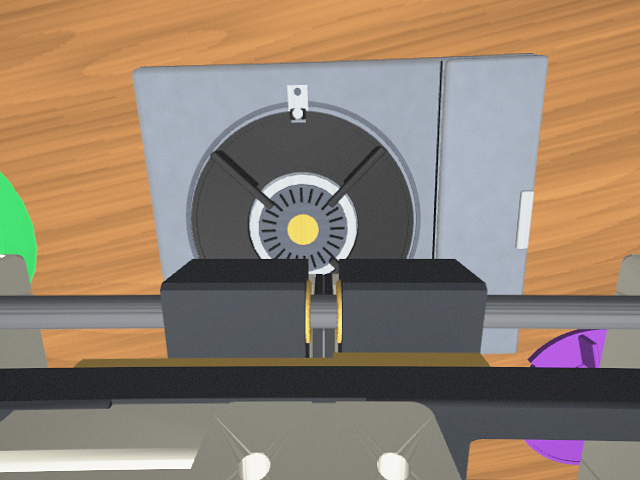

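The white pin top sits in the notch at (297,113), with a rubber cheek on each side. The burner centre is at (303,229) against a predicted (303,230). Next I press beside the notch at about 72 mm radius, (0.656, 0.069).

Call:
arm_command(fingers=[1, 1, 1, 1, 1, 1], dp=[[0.04, 0, -0.02], [0.039, 0, -0.02], [0, 0, -0.03], [0, 0, -0.02], [0, 0, 0], [0, 0, 0]], roll=[0.04, 0, 0, 0, 0, 0])

```text
t: 14.65
eef_pos: [0.659, 0.0673, 0.136]
ee_rot: [3.132, -0.016, -0.214]
force: [-0.9, 0.4, 1.0]
width: 0.0001
```

Call:
arm_command(fingers=[1, 1, 1, 1], dp=[[-0.003, 0.001, -0.015], [0, 0, -0.01], [0, 0, 0], [0, 0, 0]], roll=[0.03, 0, 0, 0])

```text
t: 15.05
eef_pos: [0.6579, 0.0688, 0.1155]
ee_rot: [3.134, -0.022, -0.189]
force: [0.1, -0.1, 0.7]
width: 0.0001
```

Call:
arm_command(fingers=[1, 1, 1, 1, 1], dp=[[-0.001, 0, -0.005], [0, 0, -0.005], [0, 0, -0.004], [0, 0, -0.002], [0, 0, 0]], roll=[0, 0, 0, 0, 0])

```text
t: 15.55
eef_pos: [0.6579, 0.0692, 0.1007]
ee_rot: [3.136, -0.025, -0.19]
force: [0.4, -0.5, -0.2]
width: 0.0005
```

Call:
arm_command(fingers=[1, 1], dp=[[0, 0, -0.002], [0, 0, -0.001]], roll=[0, 0])

```text
t: 15.75
eef_pos: [0.658, 0.0692, 0.0976]
ee_rot: [3.136, -0.025, -0.19]
force: [-1.0, 0.1, -1.0]
width: 0.0003
```

Call:
arm_command(fingers=[1, 1, 1], dp=[[-0.001, 0, -0.002], [0, 0, -0.002], [0, 0, -0.001]], roll=[0, 0, 0])

```text
t: 16.05
eef_pos: [0.6571, 0.0692, 0.0923]
ee_rot: [3.136, -0.026, -0.19]
force: [-0.6, -0.4, 1.0]
width: 0.0004
```

Call:
arm_command(fingers=[1, 1], dp=[[0, 0, -0.001], [0, 0, -0.001]], roll=[0, 0])

```text
t: 16.25
eef_pos: [0.6573, 0.0692, 0.0904]
ee_rot: [3.136, -0.026, -0.19]
force: [0.6, -0.6, 1.1]
width: 0.0006
```

Run:
```python
from h import *
s=get_state();print(s['force'],s['eef_pos'])
im=grab_frame('wrist');cv2.imwrite('pics/w10.png',im)
im=grab_frame('scene')[250:350,270:400];cv2.imwrite('pics/s10.png',cv2.resize(im,None,fx=5.5,fy=5.5,interpolation=2))
```

```text
[ 0.62285591 -0.64507784  1.09432466] [0.65729407 0.06917982 0.09037415]
```

View pics/w10.png

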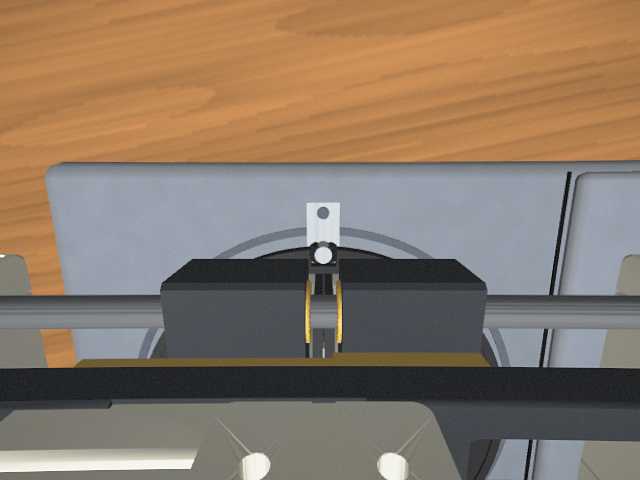

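View pics/s10.png

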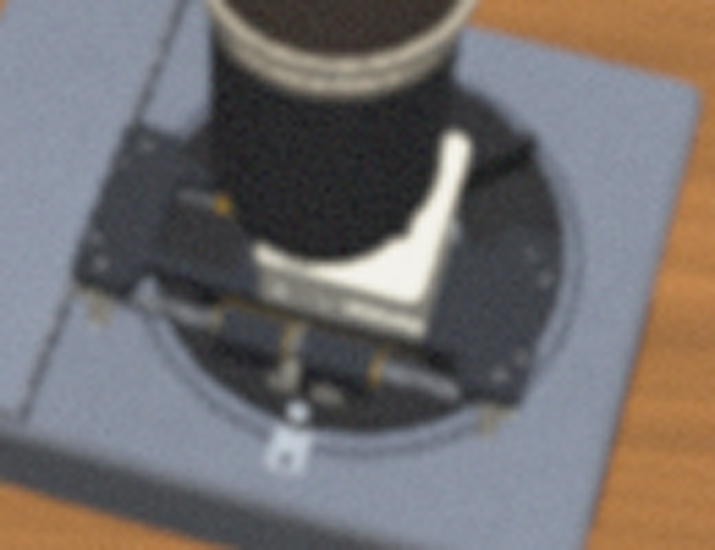

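Call:
arm_command(fingers=[1, 1], dp=[[0, 0, -0.001], [0, 0, -0.001]], roll=[0, 0])

```text
t: 16.55
eef_pos: [0.6573, 0.0692, 0.0884]
ee_rot: [3.136, -0.026, -0.19]
force: [-2.9, 0.2, 6.8]
width: 0.0003
```

Call:
arm_command(fingers=[1, 1], dp=[[0, 0, -0.001], [0, 0, -0.001]], roll=[0, 0])

```text
t: 16.75
eef_pos: [0.6574, 0.0692, 0.0883]
ee_rot: [3.136, -0.027, -0.19]
force: [-4.4, 1.2, 9.4]
width: 0.0005
```

Call:
arm_command(fingers=[1], dp=[[0, 0, -0.002]], roll=[0])

```text
t: 16.85
eef_pos: [0.6575, 0.0692, 0.0881]
ee_rot: [3.136, -0.028, -0.189]
force: [-6.5, 1.0, 17.6]
width: 0.0003
```

Call:
arm_command(fingers=[1], dp=[[0, 0, -0.002]], roll=[0])

```text
t: 16.95
eef_pos: [0.6575, 0.0692, 0.0881]
ee_rot: [3.136, -0.029, -0.188]
force: [-7.7, 1.1, 16.0]
width: 0.0006
```

The stop is rigid at 17 N with the tip at 0.088, which is the height of the plate top when home. Lifting clear to check.

Call:
arm_command(fingers=[1, 1, 1, 1, 1, 1, 1, 1], dp=[[0, 0, 0.01], [0, 0, 0.02], [0, 0, 0.03], [0, 0, 0.04], [-0.02, 0, 0.03], [-0.04, 0, 0], [-0.04, 0, 0], [0, 0, 0]], roll=[0, 0, 0, 0, 0, 0, 0, 0])

```text
t: 17.75
eef_pos: [0.5543, 0.0686, 0.2243]
ee_rot: [3.137, -0.029, -0.19]
force: [1.2, 0.3, 0.9]
width: 0.0006
```

Run:
```python
from h import *
s=get_state();print(s['force'],s['eef_pos'],s['ee_rot'])
im=grab_frame('wrist');cv2.imwrite('pics/w11.png',im)
C=cam('wrist',s)
def feat(yaw,ax,home=True,h=0.0,tilt=0.0):
    # support frame; tilt about horizontal axis raising +x side, pivot at -85
    X=[]
    P=[]
    for a in (45,-45):
        for r in (32,92):P.append([r*np.cos(np.radians(a)),r*np.sin(np.radians(a)),30.5])
    P.append([86.5,0,8])
    P+= [[95*np.cos(np.radians(a)),95*np.sin(np.radians(a)),8] for a in(-60,-30,30,60)]
    P=np.array(P)/1000
    c,sn=np.cos(tilt),np.sin(tilt)
    Q=P.copy(); x=P[:,0]+.085
    Q[:,0]=c*x-sn*P[:,2]-.085;Q[:,2]=sn*x+c*P[:,2]
    cy,sy=np.cos(yaw),np.sin(yaw)
    return np.c_[ax[0]+cy*Q[:,0]-sy*Q[:,1],ax[1]+sy*Q[:,0]+cy*Q[:,1],.08+Q[:,2]]
for t,c in((0,(0,255,0)),(.045,(0,0,255))):
    p=proj(C,feat(-.184,(.585,.082),tilt=t));print(t,p.round(1).tolist())
    im2=im.copy() if t==0 else im2
    for q in p: cv2.circle(im2,tuple(int(v) for v in np.round(q)),2,c,-1)
cv2.imwrite('pics/w11o.png',cv2.resize(im2[60:270,160:470],None,fx=2.5,fy=2.5,interpolation=2))
im=grab_frame('scene')[280:350,280:390];cv2.imwrite('pics/s11.png',cv2.resize(im,None,fx=6.5,fy=6.5,interpolation=2))
```

```text
[1.19084489 0.27770901 0.86088114] [0.55427966 0.06856258 0.22429896] [ 3.13654353 -0.02867104 -0.18972036]
0 [[267.0, 178.6], [207.2, 120.6], [325.7, 178.3], [382.5, 119.9], [296.5, 95.3], [398.1, 145.8], [356.3, 100.7], [236.7, 101.1], [196.5, 146.7]]
0.045 [[266.1, 180.9], [204.4, 121.7], [325.8, 180.6], [384.0, 121.0], [295.8, 94.1], [399.7, 146.1], [357.3, 99.7], [234.5, 100.1], [194.0, 147.0]]
```

View pics/w11o.png

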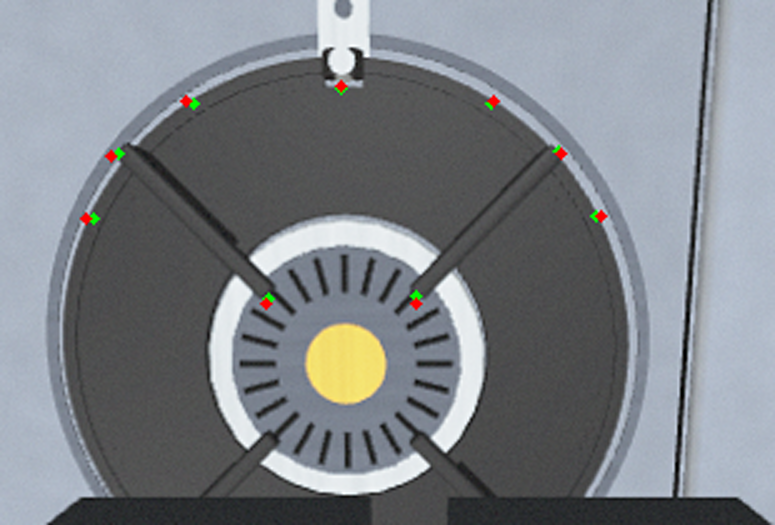

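View pics/s11.png

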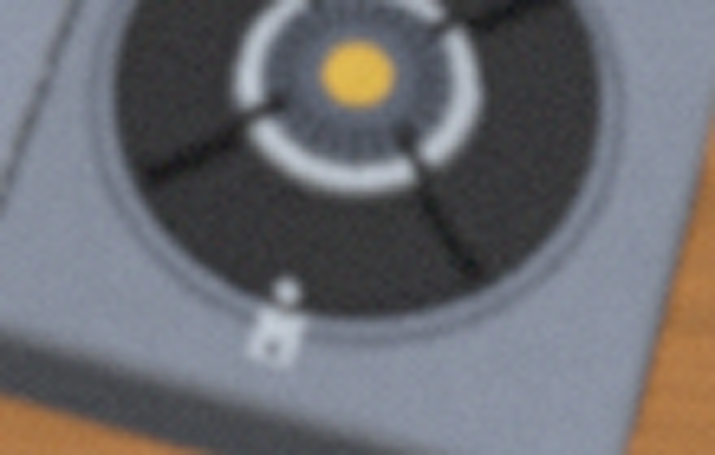

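The support looks down and concentric with the recess. I'll put a number on flatness by comparing the rim outline in the scene camera with the model.

Run:
```python
from h import *
from scipy.optimize import least_squares
im1=grab_frame('scene'); cv2.imwrite('pics/scene12.png',im1); C=cam('scene')
th=np.linspace(0,2*np.pi,360,endpoint=False)
def rim(p):  # cx,cy,z,tx,ty : top outer edge of plate
    x,y=.095*np.cos(th),.095*np.sin(th)
    return np.c_[p[0]+x,p[1]+y,p[2]+p[3]*x+p[4]*y]
for nm,im in(('before',cv2.imread('pics/scene0.png')),('after',im1)):
    g=cv2.GaussianBlur(cv2.cvtColor(im,cv2.COLOR_BGR2GRAY),(3,3),0).astype(float)
    m=np.zeros(g.shape,bool);m[240:345,280:395]=1
    def edges(p):
        q=proj(C,rim(p));c=proj(C,[[p[0],p[1],p[2]]])[0];out=[]
        for k in range(0,360,4):
            d=q[k]-c;n=d/np.hypot(*d);s=np.arange(-4,4.01,.1)
            l=cv2.remap(g.astype(np.float32),(q[k][0]+s*n[0]).astype(np.float32)[None],(q[k][1]+s*n[1]).astype(np.float32)[None],1)[0]
            i=np.where((l[:-1]<88)&(l[1:]>=88))[0]
            out.append(s[i[0]] if len(i) and l[:15].max()<75 else np.nan)
        return np.array(out)
    # rim slopes: evaluate fixed centre, solve z,tx,ty
    p0=np.array([.585,.082,.088,0,0]);e0=edges(p0);ok=np.isfinite(e0)
    q=proj(C,rim(p0))[::4];c=proj(C,[p0[:3]])[0];d=q-c;n=d/np.linalg.norm(d,axis=1)[:,None]
    tgt=(q+n*e0[:,None])
    f=lambda p:(((proj(C,rim(p))[::4]-tgt)*n).sum(1)[ok])
    r=least_squares(f,p0,loss='soft_l1',f_scale=.3,x_scale=[.01,.01,.01,.1,.1])
    f2=lambda v:f([v[0],v[1],.088,v[2],v[3]])
    r2=least_squares(f2,[.585,.082,0,0],loss='soft_l1',f_scale=.3,x_scale=[.01,.01,.1,.1])
    print(nm,ok.sum(),r.x.round(4),r.cost.round(2),'| z fixed',r2.x.round(4),'e0 med/std',np.nanmedian(e0).round(2),np.nanstd(e0).round(2))
```

```text
before 87 [ 0.5812  0.0823  0.0846  0.0251 -0.0315] 2.31 | z fixed [ 0.5829  0.0824  0.0323 -0.0309] e0 med/std -0.2 0.63
after 88 [ 0.5776  0.0825  0.0713 -0.055  -0.0009] 1.72 | z fixed [ 0.5861  0.0828 -0.0188  0.0013] e0 med/std -0.1 0.55
```

The image check shows a tilt change of 0.060 rad since the start, but its bias of about 0.02 to 0.04 rad is too coarse to prove flatness. I'll probe the plate lightly on the front side, where home is also z≈0.088.

Call:
arm_command(fingers=[1, 1, 1, 1, 1], dp=[[-0.04, 0.026, 0], [0, 0, -0.04], [0, 0, -0.04], [0, 0, -0.01], [0, 0, 0]], roll=[0, 0, 0, 0, 0])

```text
t: 18.4
eef_pos: [0.5223, 0.0974, 0.1322]
ee_rot: [3.136, -0.032, -0.191]
force: [0.8, -0.1, -0.1]
width: 0.0008
```

Call:
arm_command(fingers=[1, 1, 1, 1, 1], dp=[[-0.008, -0.002, -0.012], [0, 0, -0.01], [0, 0, -0.008], [0, 0, -0.004], [0, 0, 0]], roll=[0, 0, 0, 0, 0])

```text
t: 18.9
eef_pos: [0.5199, 0.0965, 0.1006]
ee_rot: [3.138, -0.037, -0.191]
force: [0.6, 1.0, 0.7]
width: 0.0007
```

Call:
arm_command(fingers=[1, 1, 1, 1], dp=[[-0.003, 0, -0.004], [-0.001, 0, -0.003], [0, 0, -0.001], [0, 0, -0.001]], roll=[0, 0, 0, 0])

```text
t: 19.3
eef_pos: [0.5166, 0.0969, 0.0922]
ee_rot: [3.139, -0.038, -0.191]
force: [0.4, 0.4, 0.3]
width: 0.0003
```

Call:
arm_command(fingers=[1, 1], dp=[[0, 0, -0.001], [0, 0, -0.001]], roll=[0, 0])

```text
t: 19.5
eef_pos: [0.5167, 0.097, 0.0903]
ee_rot: [3.139, -0.039, -0.191]
force: [-0.3, 0.6, 0.5]
width: 0.0004
```

Call:
arm_command(fingers=[1], dp=[[0, 0, -0.001]], roll=[0])

```text
t: 19.6
eef_pos: [0.5168, 0.097, 0.0893]
ee_rot: [3.139, -0.039, -0.191]
force: [0.1, -0.2, -0.8]
width: 0.0006
```

Call:
arm_command(fingers=[1], dp=[[0, 0, -0.001]], roll=[0])

```text
t: 19.7
eef_pos: [0.5169, 0.0971, 0.0884]
ee_rot: [3.14, -0.039, -0.191]
force: [-1.8, -0.2, 7.6]
width: 0.0005
```

The front contact is at 0.0884, the same as on the pin side, so the tilt is under about 0.004 rad. I'm retracting for a last look.

Call:
arm_command(fingers=[1, 1, 1, 1, 1, 1], dp=[[0, 0, 0.01], [0, 0, 0.03], [0, 0, 0.04], [0, 0, 0.04], [0, 0, 0.02], [0, 0, 0]], roll=[0, 0, 0, 0, 0, 0])

```text
t: 20.3
eef_pos: [0.5153, 0.0958, 0.2366]
ee_rot: [3.138, -0.038, -0.191]
force: [-0.1, -0.1, -1.0]
width: 0.0003
```

Run:
```python
from h import *
s=get_state();print(s['t'],s['force'],s['eef_pos'])
im=grab_frame('wrist');cv2.imwrite('pics/w13.png',im)
cv2.imwrite('pics/scene13.png',grab_frame('scene'))
```

```text
20.3 [-0.08691001 -0.13743761 -0.99562864] [0.51532815 0.09575707 0.23658713]
```

View pics/w13.png

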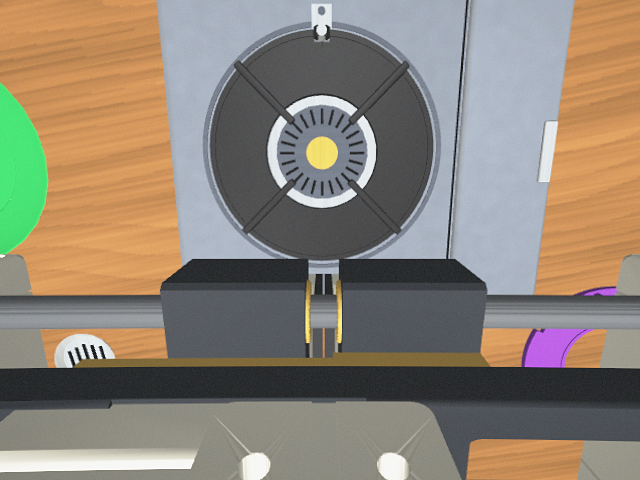

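View pics/scene13.png

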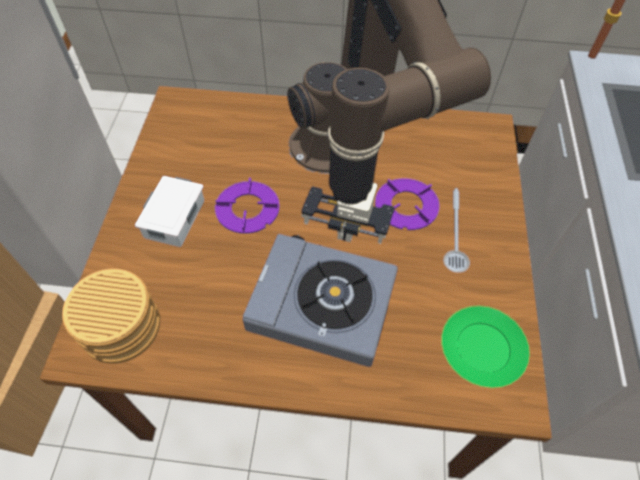

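The support sits concentric on the stove with the pin in its notch at (321,31) in the wrist view. The other things are where they started and the hand is clear.

```bash
python3 -c "
from station import *
print(job_done())"
```

```text
the job is handed in; nothing more can be done
None
```

The pan support is home on the pin and flat as far as I could measure, and the job was handed in about 20 s into the 72 s allowed. No verdict was reported.

**What I did:** I put the open fingertips against two opposite prongs, without gripping, and turned the support about 163° clockwise. The notch caught on the pin when the turning moment doubled and the prongs stopped. I then pressed with the shut fingertips beside the notch, up to about 18 N, and lifted clear.

**Last checks:**
- **Seating:** the pin side stopped hard at z = 0.088 m, the height of the plate top when home. I did not see the snap as a force peak, so this rests on the hard stop and the pictures.
- **Flatness:** a light touch on the front side met the plate at z = 0.0884 m, within half a millimetre of the pin side. That puts the front-to-back tilt under about 0.004 rad; the left and right sides were not probed.
- **Disagreement:** a rim fit in the scene camera gave about -0.02 rad of tilt at the end. The same fit was off by 0.02–0.04 rad at the start, so I went with the touch measurements.
- **Surroundings:** in the last picture the steamer, plate, spoon, clip box and purple look-alikes are where they started. The hand is about 0.15 m above the stove, touching nothing.

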